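# Level the spice shelf with its screw foot

### The arm

A 7-joint arm with a two-finger parallel gripper is mounted at the origin on a cart in front of the work surface, level with it; the furniture and walls round the work are solid. World frame = base frame: x ahead of the robot, y to its left, z up, the work surface at z = 0. Lengths are in m, angles in rad, forces in N, time in s.
With the tool pointing down it reaches from about 0.4 to 0.925 m from the base axis. Payload 5.6 kg.
Tool frame: the origin (TCP) lies midway between the tips of the shut fingers; the grasp point (between the pads) lies arm.hold_point_z behind it (arm.hold_point_z is the distance from the TCP to the grasp point, in m); x points along the fingers, z is the direction in which the jaws open and shut, and the axes are right-handed (so a half turn about x gives the same grasp; the last joint's range is limited). The gripper opens to 85 mm and grips with 20 to 120 N. Pads are 22 mm wide; open, the fingers measure 114 mm over their backs; the gripper's body (76 mm by 85 mm) begins 54 mm behind the grasp point. The pads swing forward as they close: fully open they stand 13 mm farther back than shut.
Start: joints at [-1.187, 0.468, -0.012, 1.603, 0.006, 1.071, -0.056], TCP at [0.269, 0.592, 0.231] pointing down, gripper open.
Joint ranges: [-2.53, 2.53], [-0.31, 2.02], [-1.57, 1.55], [0.28, 2.44], [-1.29, 4.43], [0.15, 1.84], [-2.92, 2.92]. Speed limits (rad/s): [2.57, 2.57, 3.14, 3.14, 3.14, 3.14, 3.14].

### API

Orientations are given as a rotation vector (axis times angle).
In Python, from bench import arm, imaging, job gives the robot as it stands.
- The arm moves only by the tool move_arm, never from a script. Its argument "targets" is one flat list of numbers, 7 for each row, row after row: the turn, a rotation vector about the tool's x, y, z in rad, then the shift along the tool's x, y, z in m, then the closure, from -1 (fully open) to 1 (shut). A call has 1 to 10 rows; each row is the pose to reach, as a shift and turn from the pose commanded when the call began, along the tool's axes at that moment; what a row does not reach only later rows make up. A row lasts 1/12 s, in which the tool goes at most 41.7 mm and 7.16 degrees, less where a joint would pass 70% of its speed; a pose out of reach is approached as far as the arm can. A call with a gripper value outside its range is refused whole. The fingers move at their own pace and stop on an object; the grip force is fixed at half the most. Time passes only in rows, so rows that repeat a pose let the fingers close. It gives the time, the measured TCP pose, the force and the opening at its end, in the units of the state.
- arm.observe(): the state, without advancing time (a new reading comes with each control period).
- imaging.camera(name): name is "side" or "top" or "wrist"; returns a dict with "frame" (400x640x3 uint8, red, green, blue), "fx", "fy", "cx", "cy" (pixels), "rvec" (rotation vector, rad) and "tvec" (3), from world to camera coordinates, as OpenCV has them. Camera axes: x right, y down, z forward; pixel columns grow to the right and rows downward; lengths in m; the calibration is good to about 2 mm. The wrist camera is an equidistant fisheye: a pixel r from the principal point sees the ray r / f radians off the axis. A picture is of the moment at which its call begins. There is no depth.
- job.sign_off(): hands the job in, once; it reports no verdict.
The state is a dict: "time_s": time; "qpos": joint angles; "joint_vel": joint speeds; "joint_torque": joint torques, N m; "eef_pos": TCP position; "orientation": TCP orientation; "force": force on the tool from outside, world axes, zero at the start; "ft_torque": the same for the moment, N m; "gripper_width": opening from 0.0 (shut) to 1.0 (fully open).
Only numpy, scipy, OpenCV 4.12 (cv2) and the standard library are available. Lean on these libraries where they do the work, as an engineer would, in place of code of your own. Each camera call takes 0.05 s, during which the arm holds its last target. There are 200 camera calls.

### The job

Level the small wooden spice shelf: lay the blue spirit level flat and lengthwise on the middle of the shelf board, let go of it, and turn the red knob of the shelf's screw foot clockwise (seen from above) until the bubble rests between the two black lines. Then press down on the top of the level with roughly 10 N, so that it beds firmly on the board and the bubble still rests between the lines, and finish while still pressing: do not let go at the end. Leave the jars, mill, mug, tin and lemon where they are.

Things in the scene. Friction and masses are not known exactly. Their poses are not given: they have to be found in the camera images.
- level: Loose blue spirit level 160 long (x), 24 wide (y), 44 mm tall (z), 0.22 kg. Origin: centre of its underside. The last 40 mm of each end are blocks with flat tops 44 mm up: press there. Between them the body is 28 mm high and carries a lime-green vial (80 mm long, 16 thick, axis 33 mm up). Grip across the width at mid-length, pads about 24 mm above the underside.
- bubble (a joint): Place of the pale bubble along the vial: m along the level's x axis, 0 at the middle, limits +-0.026. It rises to the higher end of the level, 8 mm per 0.01 rad of slope, and takes about 1.5 s to settle. The bubble is 16 mm long and the two black lines are 24 mm apart, so it lies between them within 4 mm of 0.
- bubble_mid (a point): The middle of the pale bubble in the lime-green vial, 37 mm above the level's underside.
- riser: The spice shelf, fixed on the worktop. Origin: on the worktop under the board's middle. y: along the board to its left end, where two plain legs stand and about which the board tips; x: its depth, away from the robot; z up. Light wood board 420 x 130 x 12 mm, top about 62 mm up. The right end (-y) stands on a screw foot and starts too low.
- board_spot (a point): Point on the board's top where the middle of the level belongs: on the centre line, 40 mm from the board's middle towards the left (+y of riser). Axes as the board's. The level may lie up to 40 mm off in depth and 60 mm along, its length within 0.2 rad of the board's y.
- knob_grip (a point): Grip point of the red knob of the screw foot, on its upright axis 190 mm right of the board's middle, 26 mm above the board's top. The knob is a red bar 46 mm long (x), 14 thick (y: grip across it), 28 tall (8 to 36 mm above the board) on a black disc of 44 mm diameter. The frame turns with the knob.
- knob (a joint): Knob angle, rad, 0 to 6, growing clockwise from above. Each rad raises the board's right end by 0.01 rad of slope (3.8 mm at the knob, which rises too) and so moves the bubble 8 mm to the right. It stays where left; takes 0.1 N m. The level angle differs each time and lies 0.9 to 2.7 rad beyond the start: take two grasps or more.
- spice_jar_1: Bystander, to be left alone: spice jar, 42 mm diameter, 96 mm tall, yellow-brown lid. Origin: centre of its underside.
- spice_jar_2: Bystander, to be left alone: spice jar, 47 mm diameter, 98 mm tall, white lid. Origin: centre of its underside.
- mill_1: Bystander, to be left alone: brown wooden pepper mill, 58 mm diameter, 170 mm tall. Origin: centre of its underside.
- mug_2: Bystander, to be left alone: dark green mug, 90 mm diameter, 125 mm over the handle, 92 mm tall. Origin: centre of its underside.
- lemon_1: Bystander, to be left alone: yellow lemon, 71x53x51 mm. Origin: centre of its underside.
- tin_1: Bystander, to be left alone: flat food tin, 86 mm diameter, 40 mm tall. Origin: centre of its underside.

How it is judged:
On the way, in this order (a step that is already met when the one before it is completed fails the run):
1. the level lies lengthwise and flat on the middle of the board, let go, and its bubble shows the slope (more than 5 mm off centre) (x of level in the frame of riser between -0.04 and 0.04 m and y of level in the frame of riser between -0.025 and 0.105 m and z of level in the frame of riser between 0.045 and 0.08 m and angle between the x axis of level and the y axis of riser, either way round below 0.2 rad and angle between level's own z axis and vertical below 0.09 rad and contact force between the fingers and level below 0.1 N and contact force between level and riser above 0.5 N and (value of joint bubble above 0.005 m or value of joint bubble below -0.005 m)), for 0.3 s.
2. with the level lying free on the board, the knob has brought the bubble to rest between the lines (within 4 mm of centre) (x of level in the frame of riser between -0.04 and 0.04 m and y of level in the frame of riser between -0.025 and 0.105 m and z of level in the frame of riser between 0.045 and 0.08 m and angle between the x axis of level and the y axis of riser, either way round below 0.2 rad and angle between level's own z axis and vertical below 0.09 rad and contact force between the fingers and level below 0.1 N and contact force between level and riser above 0.5 N and value of joint bubble between -0.004 and 0.004 m and velocity of joint bubble between -0.003 and 0.003 m/s), for 0.4 s.
At the end, for the whole second after the job is handed in: The level lies flat on the board (middle within 40 mm in depth and 65 mm along of board_spot, within 0.2 rad of the board's length), its bubble within 4 mm of centre, the fingers still pressing it (over 3 N), level on board with 6 to 35 N, all at rest (x of level in the frame of riser between -0.04 and 0.04 m and y of level in the frame of riser between -0.025 and 0.105 m and z of level in the frame of riser between 0.045 and 0.08 m and angle between the x axis of level and the y axis of riser, either way round below 0.2 rad and angle between level's own z axis and vertical below 0.09 rad and value of joint bubble between -0.004 and 0.004 m and contact force between level and riser between 6 and 35 N and contact force between the fingers and level above 3 N and linear speed of level below 0.01 m/s and velocity of joint knob between -0.05 and 0.05 rad/s); the arm keeps its last pose, push and grip.
It fails at once if a bystander was moved by more than 30 mm (distance of any of spice_jar_1, spice_jar_2, mill_1, mug_2, lemon_1, tin_1 from where it was at the start of the episode above 0.03 m).
It fails at once if the level was pressed on the shelf with more than 60 N (contact force between level and riser above 60 N).
It also fails if it takes over 72 s, if anything falls off the work surface, if the arm or the gripper's body presses on something with over 40 N, if the wrist force passes 120 N, or if a joint passes its speed limit or range.

## Working session

There is one attempt and no reset: what is moved stays moved. The work goes in short steps, Python scripts to look and compute and a tool call to move; the robot and the scene stay as the last step left them, time stands still between calls to the robot, and variables do not carry over. Pictures are saved under pics/ and viewed, about 8 in all and at most 12, crops included, and the job is handed in when it is done.

Besides the shell and the picture viewer there is one more tool, called after "Emit:" as name(argument=value, ...) on one line, values as JSON. move_arm: Moves the arm, as the interface text tells. Its arguments: {"type":"object","properties":{"targets":{"type":"array"}},"required":["targets"]}

```bash
mkdir -p pics; cat > h.py <<'E'
import numpy as np, cv2
from scipy.spatial.transform import Rotation as R
from bench import arm, imaging, job
def cam(n):
    c=imaging.camera(n); c['R']=R.from_rotvec(c['rvec']).as_matrix(); c['t']=np.array(c['tvec']).ravel(); return c
def ray(c,u,v,fish=False):
    x=(u-c['cx'])/c['fx']; y=(v-c['cy'])/c['fy']
    if fish:
        r=np.hypot(x,y); d=np.array([x/r*np.sin(r),y/r*np.sin(r),np.cos(r)]) if r>1e-9 else np.array([0,0,1.])
    else: d=np.array([x,y,1.])
    return -c['R'].T@c['t'], c['R'].T@d
def onz(c,u,v,z,fish=False):
    o,d=ray(c,u,v,fish); return o+d*(z-o[2])/d[2]
def save(n,img): cv2.imwrite('pics/'+n+'.png',img[:,:,::-1])
E
python3 - <<'E'
from h import *
for n in('top','side'):
    c=cam(n); save(n+'0',c['frame']); print(n,c['fx'],c['cx'],c['cy'],-c['R'].T@c['t'],c['R'].round(3).tolist())
print(arm.observe(),arm.hold_point_z)
E
```

```text
top 492.43193499272945 314.5726615233829 196.70292286447966 [ 0.27372881 -0.02015195  1.57800971] [[-0.021, -1.0, -0.007], [-0.98, 0.022, -0.197], [0.197, 0.003, -0.98]]
side 376.64867699442186 317.6992553728994 197.36699764847947 [ 0.80770427 -0.9214746   0.73890243] [[0.977, 0.212, -0.011], [0.115, -0.569, -0.815], [-0.179, 0.795, -0.58]]
{'time_s': 0.1, 'qpos': array([-1.18699584,  0.46829051, -0.01158873,  1.6035708 ,  0.00599993,
        1.07138941, -0.0562504 ]), 'joint_vel': array([ 0.0014065 , -0.00103985, -0.00039455, -0.00267387, -0.00054874,
       -0.00015973,  0.00080818]), 'joint_torque': array([ 1.04762843e-03, -5.33525670e+01,  2.18332530e-02, -2.51965928e+01,
        1.15452509e-02,  4.30588363e-03,  5.97678962e-06]), 'eef_pos': array([0.26892809, 0.59118825, 0.23041641]), 'orientation': array([-0.8902853 ,  1.38273418,  0.88867503]), 'force': array([-0.51908366,  0.68747312,  0.19950862]), 'ft_torque': array([ 0.00029027,  0.0032327 , -0.03038522]), 'gripper_width': 0.9993757668499733} 0.0187
```

View pics/top0.png

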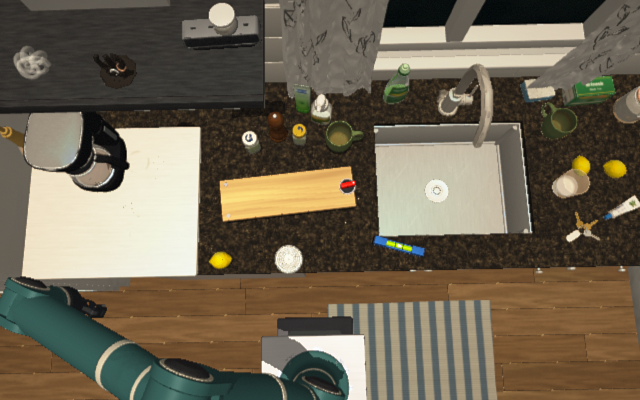

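View pics/side0.png

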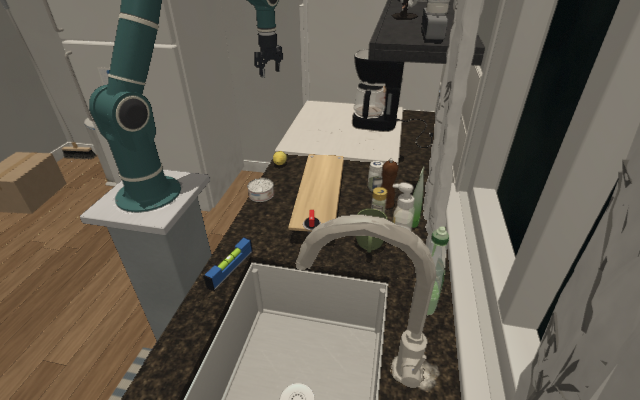

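The top view shows the level at about (400,246), the board around (288,194), and the knob at (347,186). The sink is to the right of the level, and the mug (340,135) stands behind the knob.

```bash
python3 - <<'E'
from h import *
c=cam('top'); f=c['frame']; hsv=cv2.cvtColor(f,cv2.COLOR_RGB2HSV)
def comp(m,roi):
    z=np.zeros_like(m); x0,y0,x1,y1=roi; z[y0:y1,x0:x1]=m[y0:y1,x0:x1]
    cs,_=cv2.findContours(z,cv2.RETR_EXTERNAL,cv2.CHAIN_APPROX_NONE); return max(cs,key=cv2.contourArea)
blue=cv2.inRange(hsv,(100,120,60),(125,255,255)); lime=cv2.inRange(hsv,(28,120,120),(50,255,255))
def rect(cnt,z):
    P=np.array([onz(c,*p[0],z)[:2] for p in cnt],np.float32); r=cv2.minAreaRect(P); b=cv2.boxPoints(r); return np.round(r[0],4),np.round(r[1],4),b.round(3).tolist(),P.mean(0)
m=cv2.morphologyEx(blue|lime,cv2.MORPH_CLOSE,np.ones((5,5)))
print('level',rect(comp(m,(365,225,440,265)),0.04))
print('vial',rect(comp(lime,(365,225,440,265)),0.036))
red=cv2.inRange(hsv,(0,150,100),(8,255,255))|cv2.inRange(hsv,(172,150,100),(180,255,255))
print('knob',rect(comp(red,(330,170,365,200)),0.09))
wood=cv2.inRange(hsv,(10,60,120),(25,200,255))
print('board',rect(comp(wood,(210,160,362,226)),0.06))
s=arm.observe(); print(R.from_rotvec(s['orientation']).as_matrix().round(3).tolist())
cr=f[160:270,205:440]; save('crop1',cv2.resize(cr,None,fx=3.3,fy=3.3,interpolation=cv2.INTER_CUBIC))
E
```

```text
level (array([ 0.4202, -0.2749]), array([0.1577, 0.0291]), [[0.38499999046325684, -0.34700000286102295], [0.4129999876022339, -0.35499998927116394], [0.4560000002384186, -0.2029999941587448], [0.42800000309944153, -0.19499999284744263]], array([ 0.42021555, -0.27488708], dtype=float32))
vial (array([ 0.4275, -0.2566]), array([0.0377, 0.0152]), [[0.41499999165534973, -0.2720000147819519], [0.42899999022483826, -0.2770000100135803], [0.4399999976158142, -0.2409999966621399], [0.4259999990463257, -0.23600000143051147]], array([ 0.42696986, -0.25800908], dtype=float32))
knob (array([ 0.6106, -0.1198]), array([0.0175, 0.0474]), [[0.597000002861023, -0.09799999743700027], [0.6069999933242798, -0.14499999582767487], [0.6240000128746033, -0.14100000262260437], [0.6140000224113464, -0.0949999988079071]], array([ 0.6102704 , -0.11903339], dtype=float32))
board (array([0.5923, 0.0711]), array([0.1325, 0.4208]), [[0.5070000290870667, 0.27399998903274536], [0.5460000038146973, -0.14499999582767487], [0.6779999732971191, -0.13199999928474426], [0.6389999985694885, 0.28700000047683716]], array([0.59259844, 0.06078204], dtype=float32))
[[-0.0, -0.91, 0.414], [-0.001, 0.414, 0.91], [-1.0, -0.0, -0.001]]
```

View pics/crop1.png

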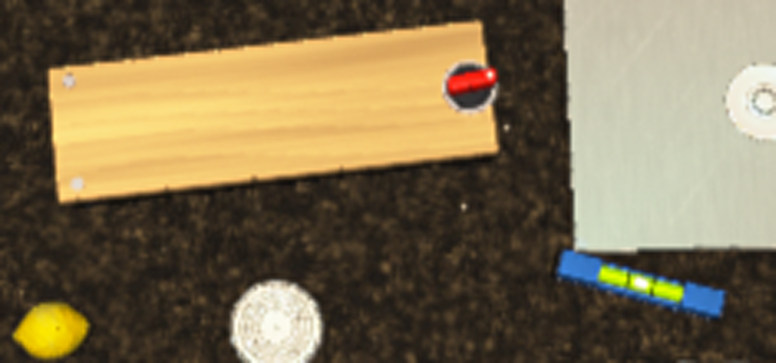

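The masks agree with the sizes given: level 158 mm long at (0.420, -0.275), board centre at (0.592, 0.071) with yaw 5.3°, and knob at (0.610, -0.119). I'm moving towards the level.

Emit:
move_arm(targets=[1.2,0,0,0,-0.322,-0.25,-1,1.2,0,0,0,-0.322,-0.25,-1,1.2,0,0,0,-0.322,-0.25,-1,1.2,0,0,0,-0.322,-0.25,-1,1.2,0,0,0,-0.322,-0.25,-1,1.2,0,0,0,-0.322,-0.25,-1,1.2,0,0,0,-0.322,-0.25,-1,1.2,0,0,0,-0.322,-0.25,-1,1.2,0,0,0,-0.322,-0.25,-1,1.2,0,0,0,-0.322,-0.25,-1])

```text
time_s: 0.98
eef_pos: [0.4598, 0.2273, 0.2314]
orientation: [0.05, 1.57, -0.051]
force: [-0.2, -0.1, -0.3]
gripper_width: 1.004
```

Emit:
move_arm(targets=[0.217,0,0,0.03,-0.38,0.003,-1,0.217,0,0,0.03,-0.38,0.003,-1,0.217,0,0,0.03,-0.38,0.003,-1,0.217,0,0,0.03,-0.38,0.003,-1,0.217,0,0,0.03,-0.38,0.003,-1,0.217,0,0,0.03,-0.38,0.003,-1,0.217,0,0,0.03,-0.38,0.003,-1,0.217,0,0,0.03,-0.38,0.003,-1,0.217,0,0,0.03,-0.38,0.003,-1,0.217,0,0,0.03,-0.38,0.003,-1])

```text
time_s: 1.82
eef_pos: [0.4389, -0.1558, 0.2014]
orientation: [0.219, 1.558, -0.224]
force: [-0.7, -0.1, 0.2]
gripper_width: 1.0
```

```bash
cat >> h.py <<'E'
def st():
    s=arm.observe(); M=R.from_rotvec(s['orientation']).as_matrix(); print('t',round(s['time_s'],2),'pos',s['eef_pos'].round(4),'psi',np.degrees(np.arctan2(M[1,2],M[0,2])).round(2),'down',M[:,0].round(3),'F',np.round(s['force'],2),'w',round(s['gripper_width'],3),'j7',s['qpos'][6].round(2)); return s,M
def plan(pos,psi,cur=None):
    "row for target world TCP pos and jaw yaw (deg), from measured pose or cur=(pos,psi)"
    if cur is None:
        s,M=st(); p=s['eef_pos']
    else:
        p=np.array(cur[0]); a=np.radians(cur[1]); M=np.array([[0,-np.sin(a),np.cos(a)],[0,np.cos(a),np.sin(a)],[-1,0,0]])
    a=np.radians(psi); T=np.array([[0,-np.sin(a),np.cos(a)],[0,np.cos(a),np.sin(a)],[-1,0,0]])
    d=np.array(pos)-p; rv=R.from_matrix(M.T@T).as_rotvec()
    print('row',rv.round(3),(M.T@d).round(4),'rows>=',max(np.linalg.norm(d)/.0417,np.degrees(np.linalg.norm(rv))/7.16).round(1))
E
python3 - <<'E'
from h import *
plan((.420,-.275,.10),-15.7)
plan((.420,-.275,.006),-15.7,((.420,-.275,.10),-15.7))
E
```

```text
t 1.82 pos [ 0.4389 -0.1558  0.2014] psi -16.19 down [ 0.001 -0.003 -1.   ] F [-0.74 -0.09  0.19] w 1.0 j7 0.16
row [-0.009  0.001  0.003] [ 0.1018 -0.1194  0.0149] rows>= 3.8
row [0. 0. 0.] [0.094 0.    0.   ] rows>= 2.3
```

Emit:
move_arm(targets=[-0.009,0,0,0.1,-0.119,0.015,-1,-0.009,0,0,0.1,-0.119,0.015,-1,-0.009,0,0,0.1,-0.119,0.015,-1,-0.009,0,0,0.1,-0.119,0.015,-1,-0.009,0,0,0.1,-0.119,0.015,-1,-0.009,0,0,0.1,-0.119,0.015,-1])

```text
time_s: 2.32
eef_pos: [0.4212, -0.2684, 0.1001]
orientation: [0.21, 1.564, -0.21]
force: [0.4, 0.7, 1.1]
gripper_width: 1.002
```

```bash
python3 - <<'E'
from h import *
plan((.420,-.275,.006),-15.7)
c=cam('wrist'); f=c['frame']; hsv=cv2.cvtColor(f,cv2.COLOR_RGB2HSV)
m=cv2.inRange(hsv,(100,120,60),(125,255,255))
P=np.array([onz(c,u,v,.044,True)[:2] for v,u in np.argwhere(m)]); P=P[np.abs(P-[.42,-.275]).max(1)<.12]
print(cv2.minAreaRect(P.astype(np.float32)),cv2.boxPoints(cv2.minAreaRect(P.astype(np.float32))))
save('w1',f)
E
```

```text
t 2.32 pos [ 0.4212 -0.2684  0.1001] psi -15.34 down [-0.003  0.    -1.   ] F [0.38 0.72 1.1 ] w 1.002 j7 0.6
row [ 0.006 -0.003  0.   ] [ 0.0941 -0.0067  0.0009] rows>= 2.3
((0.417572021484375, -0.2742803394794464), (0.15756376087665558, 0.02369605004787445), 73.75431060791016) [[ 0.3841573  -0.34660196]
 [ 0.4069072  -0.35323107]
 [ 0.45098674 -0.20195872]
 [ 0.42823684 -0.1953296 ]]
```

View pics/w1.png

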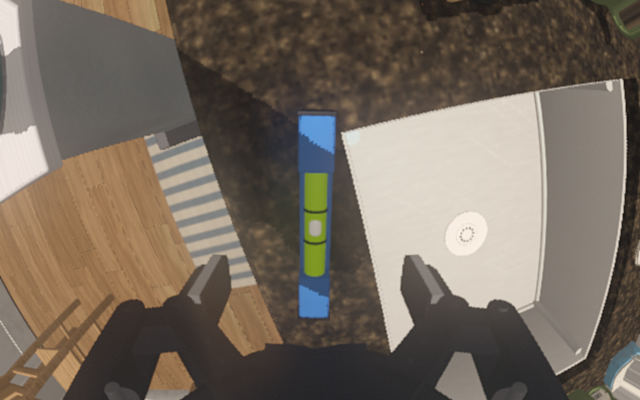

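The wrist view shows the level upright between the jaws, from (300,112) to (330,318). It measures (0.418, -0.274), which agrees with the top view. I'll go down and grip.

Emit:
move_arm(targets=[0.01,0,0,0.04,0,-0.002,-1,0.01,0,0,0.075,0,-0.002,-1,0.01,0,0,0.094,0,-0.002,-1,0.01,0,0,0.094,0,-0.002,-0.3,0.01,0,0,0.094,0,-0.002,1,0.01,0,0,0.094,0,-0.002,1,0.01,0,0,0.094,0,-0.002,1,0.01,0,0,0.094,0,-0.002,1,0.01,0,0,0.094,0,-0.002,1,0.01,0,0,0.094,0,-0.002,1])

```text
time_s: 3.2
eef_pos: [0.4222, -0.2671, 0.0091]
orientation: [0.215, 1.557, -0.215]
force: [-0.9, 1.1, 8.3]
gripper_width: 0.265
```

```bash
python3 - <<'E'
from h import *
st()
E
```

```text
t 3.2 pos [ 0.4222 -0.2671  0.0091] psi -15.7 down [ 0.003 -0.    -1.   ] F [-0.88  1.08  8.27] w 0.265 j7 0.72
```

```bash
python3 - <<'E'
from h import *
plan((.422,-.267,.16),-15.7)
plan((.587,.118,.15),5.3,((.422,-.267,.16),-15.7))
E
```

```text
t 3.2 pos [ 0.4222 -0.2671  0.0091] psi -15.7 down [ 0.003 -0.    -1.   ] F [-0.88  1.08  8.27] w 0.265 j7 0.72
row [ 0.     0.003 -0.   ] [-1.509e-01  1.000e-04  2.000e-04] rows>= 3.6
row [-0.367  0.     0.   ] [0.01   0.4153 0.0547] rows>= 10.0
```

Emit:
move_arm(targets=[0,0,0,-0.04,0,0,1,0,0,0,-0.08,0,0,1,0,0,0,-0.12,0,0,1,0,0,0,-0.15,0,0,1,0,0,0,-0.15,0,0,1])

```text
time_s: 3.62
eef_pos: [0.4241, -0.2689, 0.1634]
orientation: [0.214, 1.549, -0.217]
force: [2.2, -0.4, -1.8]
gripper_width: 0.264
```

Emit:
move_arm(targets=[-0.367,0,0,0.01,0.416,0.053,1,-0.367,0,0,0.01,0.416,0.053,1,-0.367,0,0,0.01,0.416,0.053,1,-0.367,0,0,0.01,0.416,0.053,1,-0.367,0,0,0.01,0.416,0.053,1,-0.367,0,0,0.01,0.416,0.053,1,-0.367,0,0,0.01,0.416,0.053,1,-0.367,0,0,0.01,0.416,0.053,1,-0.367,0,0,0.01,0.416,0.053,1,-0.367,0,0,0.01,0.416,0.053,1])

```text
time_s: 4.45
eef_pos: [0.5832, 0.1189, 0.1471]
orientation: [-0.073, 1.57, 0.074]
force: [0.5, -0.8, -1.8]
gripper_width: 0.264
```

Emit:
move_arm(targets=[0,0,0,0.03,0,0,1,0,0,0,0.05,0,0,1,0,0,0,0.06,0,0,1,0,0,0,0.065,0,0,1,0,0,0,0.065,0,0,1,0,0,0,0.065,0,0,1])

```text
time_s: 4.95
eef_pos: [0.5838, 0.1159, 0.0831]
orientation: [-0.072, 1.569, 0.072]
force: [0.9, 0.1, -1.8]
gripper_width: 0.267
```

```bash
python3 - <<'E'
from h import *
plan((.587,.118,.070),5.3)
E
```

```text
t 4.95 pos [0.5838 0.1159 0.0831] psi 5.25 down [ 0.001  0.    -1.   ] F [ 0.94  0.07 -1.77] w 0.267 j7 0.13
row [-0.001  0.001 -0.   ] [0.0131 0.0018 0.0033] rows>= 0.3
```

Emit:
move_arm(targets=[0,0,0,0.004,0,0.002,1,0,0,0,0.008,0,0.003,1,0,0,0,0.012,0,0.003,1,0,0,0,0.012,0,0.003,1,0,0,0,0.012,0,0.003,1])

```text
time_s: 5.37
eef_pos: [0.5864, 0.1169, 0.0704]
orientation: [-0.073, 1.57, 0.073]
force: [0.3, -0.5, -1.7]
gripper_width: 0.266
```

Emit:
move_arm(targets=[0,0,0,0.001,0,0,1,0,0,0,0.002,0,0,1,0,0,0,0.002,0,0,1])

```text
time_s: 5.62
eef_pos: [0.5868, 0.1168, 0.0695]
orientation: [-0.073, 1.569, 0.074]
force: [-1.5, -0.1, 5.9]
gripper_width: 0.268
```

Emit:
move_arm(targets=[0,0,0,-0.001,0,0,0.2,0,0,0,-0.001,0,0,-0.5,0,0,0,-0.001,0,0,-1,0,0,0,-0.001,0,0,-1,0,0,0,-0.02,0,0,-1,0,0,0,-0.05,0,0,-1,0,0,0,-0.09,0,0,-1,0,0,0,-0.12,0,0,-1,0,0,0,-0.12,0,0,-1,0,0,0,-0.12,0,0,-1])

```text
time_s: 6.45
eef_pos: [0.5874, 0.1173, 0.1902]
orientation: [-0.072, 1.566, 0.074]
force: [-0.6, 0.1, -0.6]
gripper_width: 1.0
```

```bash
cat > look.py <<'E'
import sys
from h import *
n=sys.argv[1]; s,M=st()
c=cam('wrist'); f=c['frame']; hsv=cv2.cvtColor(f,cv2.COLOR_RGB2HSV); save(n,f)
def pts(m,z,ctr,rad):
    P=np.array([onz(c,u,v,z,True)[:2] for v,u in np.argwhere(m)]).reshape(-1,2); return P[np.linalg.norm(P-ctr,axis=1)<rad].astype(np.float32)
P=pts(cv2.inRange(hsv,(100,120,60),(125,255,255)),.10,(.588,.111),.12)
if len(P)>50: r=cv2.minAreaRect(P); print('level',np.round(r[0],4),np.round(r[1],4),cv2.boxPoints(r).round(4).tolist())
P=pts(cv2.inRange(hsv,(0,150,90),(8,255,255))|cv2.inRange(hsv,(172,150,90),(180,255,255)),.092,(.61,-.119),.05)
if len(P)>50: r=cv2.minAreaRect(P); print('knob',np.round(r[0],4),np.round(r[1],4),cv2.boxPoints(r).round(4).tolist())
E
python3 look.py w2
```

```text
t 6.45 pos [0.5874 0.1173 0.1902] psi 5.33 down [ 0.004  0.002 -1.   ] F [-0.61  0.08 -0.63] w 1.0 j7 0.06
```

View pics/w2.png

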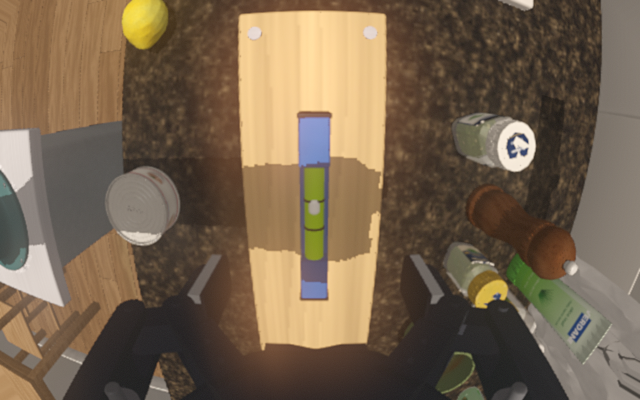

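The level lies on the board, lengthwise at about (314,205). The pale bubble sits towards the upper (left) black line and is still settling. I'll wait for it and measure the offset.

Emit:
move_arm(targets=[0,0,0,0,0,0,-1,0,0,0,0,0,0,-1,0,0,0,0,0,0,-1,0,0,0,0,0,0,-1,0,0,0,0,0,0,-1,0,0,0,0,0,0,-1,0,0,0,0,0,0,-1,0,0,0,0,0,0,-1,0,0,0,0,0,0,-1,0,0,0,0,0,0,-1])

```text
time_s: 7.33
eef_pos: [0.5864, 0.117, 0.1884]
orientation: [-0.073, 1.569, 0.073]
force: [0.2, -1.1, -0.5]
gripper_width: 1.0
```

Emit:
move_arm(targets=[0,0,0,0,0,0,-1,0,0,0,0,0,0,-1,0,0,0,0,0,0,-1,0,0,0,0,0,0,-1,0,0,0,0,0,0,-1,0,0,0,0,0,0,-1,0,0,0,0,0,0,-1,0,0,0,0,0,0,-1,0,0,0,0,0,0,-1,0,0,0,0,0,0,-1])

```text
time_s: 8.17
eef_pos: [0.5863, 0.1169, 0.1884]
orientation: [-0.073, 1.57, 0.073]
force: [0.9, 0.3, -0.2]
gripper_width: 0.997
```

```bash
cat > bub.py <<'E'
import sys
from h import *
s,M=st(); c=cam('wrist'); f=c['frame']; hsv=cv2.cvtColor(f,cv2.COLOR_RGB2HSV); save(sys.argv[1],f)
lime=cv2.inRange(hsv,(28,100,40),(50,255,255))
A=np.array([.0928]); u=np.array([-np.sin(.0928),np.cos(.0928)])
z=.098
def W(m): 
    q=np.argwhere(m); return q,np.array([onz(c,x,y,z,True)[:2] for y,x in q]).reshape(-1,2)
q,P=W(lime); k=np.linalg.norm(P-[.587,.111],axis=1)<.06; q=q[k];P=P[k]
hull=cv2.convexHull(q[:,::-1].astype(np.int32)); m=np.zeros(lime.shape,np.uint8); cv2.fillConvexPoly(m,hull,255)
m=cv2.erode(m,np.ones((3,3)))
t=P@u; print('vial',t.min().round(4),t.max().round(4),'len',np.ptp(t).round(4),'ctr',((t.max()+t.min())/2).round(4),'xy',P.mean(0).round(4))
ins=cv2.bitwise_and(m,cv2.bitwise_not(lime))
pale=ins&cv2.inRange(hsv,(0,0,110),(180,99,255)); dark=ins&cv2.inRange(hsv,(0,0,0),(180,255,95))
for n,k in(('pale',pale),('dark',dark)):
    qq,PP=W(k)
    if len(PP): tt=PP@u; print(n,len(tt),'mean',tt.mean().round(4),'med',np.median(tt).round(4),tt.min().round(4),tt.max().round(4)); print(np.histogram(tt,12)[0])
x,y,w,h=cv2.boundingRect(hull); print(x,y,w,h); cr=f[max(0,y-15):y+h+15,max(0,x-30):x+w+30]; save(sys.argv[1]+'c',cv2.resize(cr,None,fx=4,fy=4,interpolation=cv2.INTER_CUBIC))
E
python3 bub.py w3
```

```text
t 8.17 pos [0.5863 0.1169 0.1884] psi 5.33 down [ 0. -0. -1.] F [ 0.86  0.26 -0.22] w 0.997 j7 0.06
vial 0.0125 0.0926 len 0.0801 ctr 0.0525 xy [0.5862 0.1097]
pale 159 mean 0.0611 med 0.0608 0.0548 0.0675
[12 10 10 12 24 12 12 12 24 10 10 11]
dark 41 mean 0.0488 med 0.0416 0.0398 0.0667
[25  3  0  0  0  0  0  0  0  0  0 13]
306 168 20 93
```

View pics/w3c.png

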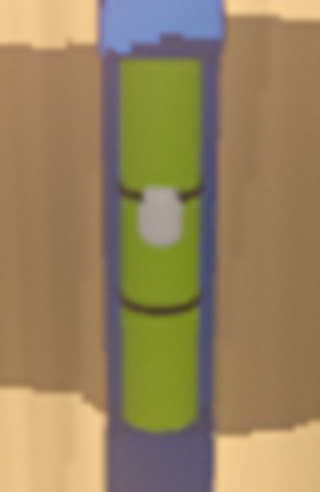

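The bubble has settled about 8 mm left of the middle, so the knob needs about 1.0 rad clockwise. I'm moving above the knob for a closer look.

```bash
python3 - <<'E'
from h import *
plan((.610,-.105,.17),12)
E
```

```text
t 8.22 pos [0.5863 0.1169 0.1883] psi 5.33 down [-0. -0. -1.] F [ 0.5  -0.78  0.01] w 0.999 j7 0.06
row [-0.116 -0.     0.   ] [ 0.0183 -0.2232  0.003 ] rows>= 5.4
```

Emit:
move_arm(targets=[-0.117,0,0,0.01,-0.222,0,-1,-0.117,0,0,0.018,-0.222,0.003,-1,-0.117,0,0,0.018,-0.222,0.003,-1,-0.117,0,0,0.018,-0.222,0.003,-1,-0.117,0,0,0.018,-0.222,0.003,-1,-0.117,0,0,0.018,-0.222,0.003,-1,-0.117,0,0,0.018,-0.222,0.003,-1,-0.117,0,0,0.018,-0.222,0.003,-1,-0.117,0,0,0.018,-0.222,0.003,-1])

```text
time_s: 8.97
eef_pos: [0.61, -0.1022, 0.1702]
orientation: [-0.165, 1.564, 0.167]
force: [-0.9, -0.3, -0.6]
gripper_width: 0.998
```

```bash
python3 look.py w4; python3 - <<'E'
from h import *
plan((.610,-.119,.072),12)
E
```

```text
t 8.97 pos [ 0.61   -0.1022  0.1702] psi 12.12 down [-0.     0.001 -1.   ] F [-0.85 -0.29 -0.56] w 0.998 j7 0.57
knob [ 0.6059 -0.114 ] [0.014  0.0511] [[0.5936999917030334, -0.09040000289678574], [0.6043999791145325, -0.1404000073671341], [0.6180999875068665, -0.13750000298023224], [0.6074000000953674, -0.08749999850988388]]
t 9.02 pos [ 0.6101 -0.1017  0.1703] psi 12.18 down [-0.     0.001 -1.   ] F [-0.53  0.82 -0.06] w 1.001 j7 0.57
row [ 0.003  0.    -0.001] [ 0.0982 -0.017  -0.0038] rows>= 2.4
```

View pics/w4.png

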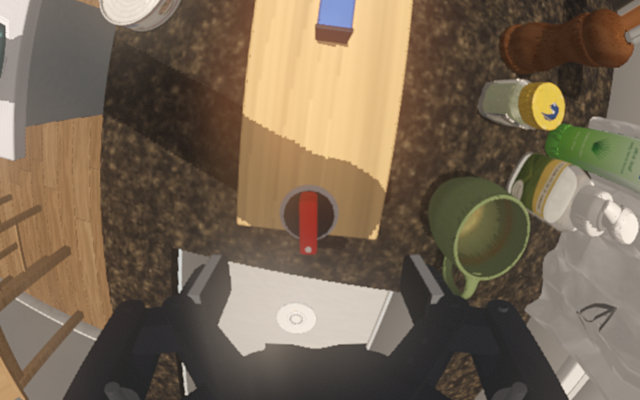

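The red bar runs from (308,192) to (308,252), parallel to the pads, and the mug is clear on the right. I'll go down and grip.

Emit:
move_arm(targets=[0,0,0,0.03,-0.014,-0.0055,-1,0,0,0,0.065,-0.014,-0.0055,-1,0,0,0,0.09,-0.014,-0.0055,-0.6,0,0,0,0.098,-0.014,-0.0055,0,0,0,0,0.098,-0.014,-0.0055,1,0,0,0,0.098,-0.014,-0.0055,1,0,0,0,0.098,-0.014,-0.0055,1,0,0,0,0.098,-0.014,-0.0055,1,0,0,0,0.098,-0.014,-0.0055,1,0,0,0,0.098,-0.014,-0.0055,1])

```text
time_s: 9.85
eef_pos: [0.6088, -0.1185, 0.0744]
orientation: [-0.165, 1.561, 0.165]
force: [-0.6, 0.6, 7.3]
gripper_width: 0.148
```

```bash
python3 -c "
from h import *
st()"
```

```text
t 9.85 pos [ 0.6088 -0.1185  0.0744] psi 12.04 down [ 0.003  0.    -1.   ] F [-0.6   0.58  7.33] w 0.148 j7 0.65
```

Emit:
move_arm(targets=[0.1,0,0,-0.0005,0,0,1,0.2,0,0,-0.001,0,0,1,0.3,0,0,-0.0015,0,0,1,0.4,0,0,-0.002,0,0,1,0.5,0,0,-0.0025,0,0,1,0.6,0,0,-0.003,0,0,1,0.7,0,0,-0.003,0,0,1,0.8,0,0,-0.0035,0,0,1,0.9,0,0,-0.004,0,0,1,1.0,0,0,-0.004,0,0,1])

```text
time_s: 10.68
eef_pos: [0.6085, -0.1183, 0.0782]
orientation: [0.622, 1.478, -0.619]
force: [-1.2, 2.1, 8.5]
gripper_width: 0.149
```

Emit:
move_arm(targets=[0,0,0,0,0,0,1,0,0,0,0,0,0,1,0,0,0,0,0,0,0,0,0,0,0,0,0,-1,0,0,0,0,0,0,-1,0,0,0,0,0,0,-1,0,0,0,-0.04,0,0,-1,0,0,0,-0.08,0,0,-1,0,0,0,-0.11,0,0,-1,0,0,0,-0.11,0,0,-1])

```text
time_s: 11.52
eef_pos: [0.6109, -0.1204, 0.1927]
orientation: [0.62, 1.471, -0.615]
force: [0.6, -0.6, 0.2]
gripper_width: 1.0
```

```bash
python3 - <<'E'
from h import *
plan((.586,.117,.188),5.3)
E
```

```text
t 11.52 pos [ 0.6109 -0.1204  0.1927] psi -45.31 down [ 0.011 -0.001 -1.   ] F [ 0.65 -0.6   0.22] w 1.0 j7 -0.26
row [-0.883  0.011 -0.003] [ 0.0042  0.1492 -0.1863] rows>= 7.1
```

Emit:
move_arm(targets=[-0.883,0,0,0.004,0.15,-0.186,-1,-0.883,0,0,0.004,0.15,-0.186,-1,-0.883,0,0,0.004,0.15,-0.186,-1,-0.883,0,0,0.004,0.15,-0.186,-1,-0.883,0,0,0.004,0.15,-0.186,-1,-0.883,0,0,0.004,0.15,-0.186,-1,-0.883,0,0,0.004,0.15,-0.186,-1,-0.883,0,0,0.004,0.15,-0.186,-1,-0.883,0,0,0.004,0.15,-0.186,-1,-0.883,0,0,0.004,0.15,-0.186,-1])

```text
time_s: 12.35
eef_pos: [0.5833, 0.117, 0.1822]
orientation: [-0.069, 1.57, 0.068]
force: [-0.0, -0.1, -0.1]
gripper_width: 1.002
```

Emit:
move_arm(targets=[0,0,0,0,0,0,-1,0,0,0,0,0,0,-1,0,0,0,0,0,0,-1,0,0,0,0,0,0,-1,0,0,0,0,0,0,-1,0,0,0,0,0,0,-1,0,0,0,0,0,0,-1,0,0,0,0,0,0,-1,0,0,0,0,0,0,-1,0,0,0,0,0,0,-1])

```text
time_s: 13.18
eef_pos: [0.5831, 0.119, 0.1824]
orientation: [-0.073, 1.57, 0.073]
force: [0.8, -0.4, -0.4]
gripper_width: 1.002
```

```bash
python3 bub.py w5
```

```text
t 13.18 pos [0.5831 0.119  0.1824] psi 5.32 down [ 0. -0. -1.] F [ 0.81 -0.41 -0.38] w 1.002 j7 0.1
vial 0.0124 0.0924 len 0.0801 ctr 0.0524 xy [0.5862 0.1098]
pale 161 mean 0.0529 med 0.0527 0.0466 0.0586
[14 10 11 12 12 12 24 12 12 12 12 18]
dark 58 mean 0.0533 med 0.0644 0.0395 0.0661
[26  2  0  0  0  0  0  0  0  0  0 30]
310 173 20 94
```

View pics/w5c.png

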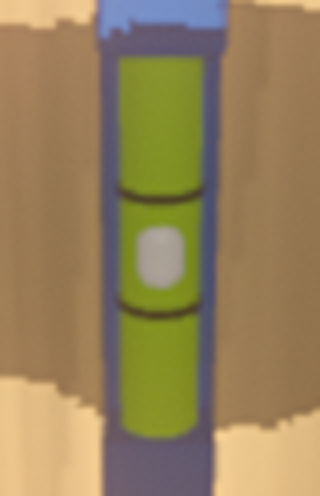

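The bubble lies between the lines, within about 0.5 mm of the middle by vial length and by lines. Next I press on the left end block, over (0.580, 0.170), with the fingers shut.

```bash
python3 - <<'E'
from h import *
plan((.5805,.1695,.135),5.3)
E
```

```text
t 13.23 pos [0.5831 0.1191 0.1824] psi 5.33 down [ 0. -0. -1.] F [-0.46  0.18  0.74] w 1.0 j7 0.1
row [0.001 0.    0.   ] [0.0474 0.0505 0.0021] rows>= 1.7
```

Emit:
move_arm(targets=[0,0,0,0,0.025,0,1,0,0,0,0,0.05,0.002,1,0,0,0,0.01,0.05,0.002,1,0,0,0,0.02,0.05,0.002,1,0,0,0,0.03,0.05,0.002,1,0,0,0,0.04,0.05,0.002,1,0,0,0,0.046,0.05,0.002,1,0,0,0,0.046,0.05,0.002,1,0,0,0,0.046,0.05,0.002,1,0,0,0,0.046,0.05,0.002,1])

```text
time_s: 14.07
eef_pos: [0.5809, 0.1685, 0.1367]
orientation: [-0.072, 1.569, 0.072]
force: [-0.3, -0.6, 0.1]
gripper_width: -0.001
```

```bash
python3 - <<'E'
from h import *
plan((.5805,.1695,.112),5.3)
E
```

```text
t 14.07 pos [0.5809 0.1685 0.1367] psi 5.28 down [ 0.001  0.    -1.   ] F [-0.33 -0.63  0.1 ] w -0.001 j7 0.05
row [-0.     0.001  0.   ] [ 0.0247  0.001  -0.0003] rows>= 0.6
```

Emit:
move_arm(targets=[0,0,0,0.01,0.001,0,1,0,0,0,0.018,0.001,0,1,0,0,0,0.023,0.001,0,1,0,0,0,0.025,0.001,0,1,0,0,0,0.027,0.001,0,1,0,0,0,0.027,0.001,0,1])

```text
time_s: 14.57
eef_pos: [0.5802, 0.1699, 0.1089]
orientation: [-0.073, 1.57, 0.073]
force: [-0.3, -0.4, 0.4]
gripper_width: 0.002
```

Emit:
move_arm(targets=[0,0,0,0.001,0,0,1,0,0,0,0.001,0,0,1,0,0,0,0.001,0,0,1])

```text
time_s: 14.82
eef_pos: [0.5805, 0.17, 0.1086]
orientation: [-0.073, 1.569, 0.073]
force: [-0.5, -0.6, -0.4]
gripper_width: -0.001
```

Emit:
move_arm(targets=[0,0,0,0.001,0,0,1,0,0,0,0.001,0,0,1,0,0,0,0.001,0,0,1])

```text
time_s: 15.07
eef_pos: [0.5804, 0.17, 0.1074]
orientation: [-0.073, 1.57, 0.073]
force: [-0.5, 0.5, 0.7]
gripper_width: -0.002
```

Emit:
move_arm(targets=[0,0,0,0.001,0,0,1,0,0,0,0.001,0,0,1,0,0,0,0.001,0,0,1])

```text
time_s: 15.32
eef_pos: [0.5803, 0.17, 0.1063]
orientation: [-0.073, 1.57, 0.073]
force: [0.4, 0.5, 0.3]
gripper_width: 0.001
```

Emit:
move_arm(targets=[0,0,0,0.001,0,0,1,0,0,0,0.001,0,0,1,0,0,0,0.001,0,0,1])

```text
time_s: 15.57
eef_pos: [0.5806, 0.17, 0.106]
orientation: [-0.073, 1.569, 0.073]
force: [-1.3, -0.8, 4.2]
gripper_width: 0.002
```

Emit:
move_arm(targets=[0,0,0,0.001,0,0,1,0,0,0,0.001,0,0,1,0,0,0,0.001,0,0,1,0,0,0,0.001,0,0,1,0,0,0,0.001,0,0,1,0,0,0,0.001,0,0,1])

```text
time_s: 16.07
eef_pos: [0.5809, 0.1701, 0.1059]
orientation: [-0.072, 1.568, 0.074]
force: [-2.8, 0.1, 11.5]
gripper_width: -0.001
```

The press reads 11.5 N. I'll hold it while the bubble settles and check.

Emit:
move_arm(targets=[0,0,0,0,0,0,1,0,0,0,0,0,0,1,0,0,0,0,0,0,1,0,0,0,0,0,0,1,0,0,0,0,0,0,1,0,0,0,0,0,0,1,0,0,0,0,0,0,1,0,0,0,0,0,0,1,0,0,0,0,0,0,1,0,0,0,0,0,0,1])

```text
time_s: 16.9
eef_pos: [0.581, 0.1701, 0.1059]
orientation: [-0.072, 1.568, 0.074]
force: [-3.1, -1.2, 11.1]
gripper_width: -0.002
```

Emit:
move_arm(targets=[0,0,0,0,0,0,1,0,0,0,0,0,0,1,0,0,0,0,0,0,1,0,0,0,0,0,0,1,0,0,0,0,0,0,1,0,0,0,0,0,0,1,0,0,0,0,0,0,1,0,0,0,0,0,0,1,0,0,0,0,0,0,1,0,0,0,0,0,0,1])

```text
time_s: 17.73
eef_pos: [0.581, 0.1701, 0.1059]
orientation: [-0.072, 1.568, 0.074]
force: [-2.9, -0.6, 11.4]
gripper_width: -0.003
```

```bash
python3 - <<'E'
from h import *
st(); a=cam('wrist')['frame']; t=cam('top')['frame'][90:280,190:430]; s=cam('side')['frame'][120:260,200:420]
st()
w=cv2.resize(a,(400,250)); t=cv2.resize(t,(400,317),interpolation=cv2.INTER_CUBIC); s=cv2.resize(s,(400,255),interpolation=cv2.INTER_CUBIC)
o=np.zeros((580,800,3),np.uint8); o[:250,:400]=w; o[:255,400:]=s; o[260:577,:400]=t; save('end',o)
E
```

```text
t 17.73 pos [0.581  0.1701 0.1059] psi 5.32 down [ 0.001  0.001 -1.   ] F [-2.91 -0.6  11.42] w -0.003 j7 0.07
t 17.88 pos [0.581  0.1701 0.1059] psi 5.32 down [ 0.001  0.001 -1.   ] F [-2.52 -1.24 10.91] w -0.001 j7 0.07
```

View pics/end.png

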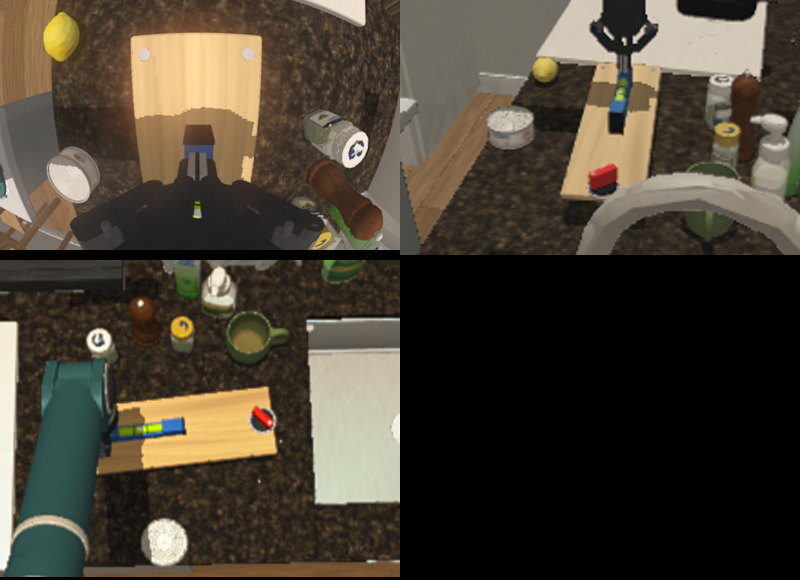

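The fingers press on the left block, and the top view shows the bubble near the middle of the vial at about (140,430). The force is steady at about 11 N, and the jars, mill, mug, tin and lemon stand where they were. I'm handing in.

```bash
python3 -c "
from bench import job
print(job.sign_off())"
```

```text
the job is handed in; nothing more can be done
None
```

I levelled the shelf and handed the job in with the fingers still pressing on the level; sign-off reported no verdict.

- **Placing:** the level lay lengthwise on the board at about (0.586, 0.110), let go. Its bubble had settled about 8 mm left of the middle.
- **Levelling:** I turned the knob 1.0 rad clockwise in a single grasp, not the two or more you advised. The bubble then rested between the lines, within about 0.5 mm of the middle in the wrist camera close-up.
- **Pressing:** the shut fingers pressed on the left end block with a steady 11 N vertically for over 1.5 s, plus about 3 N sideways. The whole job took about 18 s of the 72 s allowed.
- **Last pictures:** the level lay flat and the bystanders looked unmoved. The bubble appeared near mid-vial, but while pressing I judged that by eye from the coarse top view because the fingers partly hid the vial from the wrist camera.

No check failed or disagreed.

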